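Hang the hook-on cup in the counter bin, snug against its divider

TASK

Pick up the yellow hook-on cup by its black card tab and hook its bent lip over the red-rimmed wall of the white stock bin, at the bin's empty end, so that the cup hangs inside. Then bring it along the rim until it touches the blue divider, and let go so that it hangs upright and snug against the divider. Be gentle: do not force the cup against the bin, do not push the divider out of its place, and leave the other things on the counter alone.

Things in the scene. Friction and masses are not known exactly. Their poses are not given: they have to be found in the camera images.
- cup_center (a point): Yellow hook-on cup, about 110 g, standing on the counter. Site: middle of the cup, 40 mm above its underside; z up, +x from the hook to the open front, y along its width. Open cup 50 (x) x 60 (y) x 66 mm high; its back plate (outer face x = -25 mm) rises to a lip bent over to -x. Hung up, it leans about 2 degrees, as the slot under the lip is wider than the bin's wall.
- cup_slot (a point): Centre of the lip's underside, which comes to rest on the rim: 29.5 mm to -x of and 38 mm above cup_center; same axes. The slot below it, between back plate and leg, is 9 mm wide (x) and runs the cup's full 60 mm width. The leg, 4 mm thick at -x, reaches 16 mm below the lip's underside. The lip is 5 mm thick.
- cup_tab (a point): The cup's grip: black upright card-holder tab on top of the lip, 10 mm thick (cup's x), 40 mm wide (y). This point is 34 mm above cup_slot, right over it; same axes. The tab reaches from 29 mm below this point to 23 mm above it.
- bin: White open stock bin fixed to the counter, 140 (x) x 300 (y) x 100 mm high, walls 6 mm. Origin: centre of its underside; z up, y along. The long wall at -x (outer face x = -70 mm, facing the robot) has a red rim and a red rail sticking out 6 mm at 17 to 53 mm height. A 6 mm blue divider stands across the bin; the -y end is empty, packs stand behind the divider at +y.
- rim_open_end (a point): Top of the bin's red-rimmed wall, mid-thickness, 50 mm from the outside of the empty end: room for the cup. Bin's axes. The red rim is a sprung cap: presses down 1 mm per 3 N, at most 8 mm. The divider's face towards it lies 90 to 180 mm to +y of this point (varies, not reported: see or feel for it), top 18 mm below the rim; it slides along y if pushed with over 8 N.
- terminal: Black card terminal with coloured keys lying loose on the counter, 160 x 78 x 30 mm; origin under its centre. To be left alone.
- stapler: Red stapler, 130 mm long, 42 mm high; origin under its centre. To be left alone.
- penpot: Dark steel pen pot, 76 mm across, 90 mm high; origin under its centre. To be left alone.
There are look-alikes about, which are no part of the job. There is more than one size of the part that bears cup_center; the job needs the smallest.

How it is judged:
On the way, in this order (a step that is already met when the one before it is completed fails the run):
1. the cup hangs with its lip seated over the red-rimmed wall at the empty end, more than 30 mm clear of the divider (x of cup_center in the frame of bin between -0.0435 and -0.0315 m and z of cup_center in the frame of bin between 0.058 and 0.066 m and angle between cup_center's own z axis and vertical below 0.1 rad and angle between the x axis of cup_center and the x axis of bin, either way round below 0.12 rad and y of divider_c0 in the frame of cup_center above 0.063 m), for 0.2 s.
2. still hooked over the wall, the cup's side touches the divider (x of cup_center in the frame of bin between -0.0435 and -0.0315 m and z of cup_center in the frame of bin between 0.058 and 0.066 m and angle between cup_center's own z axis and vertical below 0.1 rad and angle between the x axis of cup_center and the x axis of bin, either way round below 0.12 rad and contact force between cup and divider_c0 above 0.5 N), for 0.05 s.
At the end, for the whole second after the job is handed in: The cup hangs at rest with its lip fully down on the red-rimmed wall (within 4 mm in height, 6 mm across the wall, leaning less than 0.1 rad, square to the wall within 0.12 rad), cup inside the bin, less than about 3.5 mm from the divider on its empty side, the divider where it was (x of cup_center in the frame of bin between -0.0435 and -0.0315 m and z of cup_center in the frame of bin between 0.058 and 0.066 m and angle between cup_center's own z axis and vertical below 0.1 rad and angle between the x axis of cup_center and the x axis of bin, either way round below 0.12 rad and y of divider_c0 in the frame of cup_center between 0.028 and 0.0365 m and linear speed of cup below 0.01 m/s); the robot touches nothing.
It fails at once if the divider is pushed more than 5 mm from its place (distance of divider_c0 from where it was at the start of the episode above 0.005 m).
It fails at once if the cup is forced against the bin with more than 20 N (contact force between cup and bin above 20 N).
It fails at once if the robot pushes the bin or its divider with more than 20 N (contact force between any of the fingers, the arm and bin above 20 N).
It fails at once if the card terminal, stapler or pen pot is moved more than 20 mm (distance of any of terminal, stapler, penpot from where it was at the start of the episode above 0.02 m).
It also fails if it takes over 58 s, if anything falls off the work surface, if the arm or the gripper's body presses on something with over 40 N, if the wrist force passes 120 N, or if a joint passes its speed limit or range.

ROBOT

A 6-joint arm with a two-finger parallel gripper is mounted at the origin on the work surface. World frame = base frame: x ahead of the robot, y to its left, z up, the work surface at z = 0. Lengths are in m, angles in rad, forces in N, time in s.
With the tool pointing down it reaches from about 0.425 to 0.95 m from the base axis. Payload 14.7 kg.
Tool frame: the origin (TCP) lies midway between the tips of the shut fingers; the grasp point (between the pads) lies 19 mm behind it; z points along the fingers, y is the direction in which the jaws open and shut (so a half turn about z gives the same grasp; the last joint's range is limited). The gripper opens to 85 mm and grips with 20 to 120 N. Pads are 22 mm wide; open, the fingers measure 114 mm over their backs; the gripper's body (76 mm by 85 mm) begins 54 mm behind the grasp point. The pads swing forward as they close: fully open they stand 13 mm farther back than shut.
Start: joints at [-1.314, 0.48, 1.596, -0, 1.065, -0.047], TCP at [0.194, -0.62, 0.231] pointing down, gripper open.
Joint ranges: [-2.75, 2.75], [-0.82, 2.05], [0.23, 2.67], [-1.56, 4.7], [0.09, 2.69], [-2.92, 2.92]. Speed limits (rad/s): [1.89, 1.89, 2.39, 3.01, 3.01, 3.01].

INTERFACE

Orientations are given as a rotation vector (axis times angle).
In Python, from plant import ctrl, imaging, finder gives the robot as it stands.
- The arm moves only by the tool play_rows, never from a script. Its argument "moves" is a list of rows, each a list of 2 entries, a list of its own where there are three numbers: the shift along the tool's x, y, z in mm, then the turn, a rotation vector about the tool's x, y, z in degrees. In form: [[[dx, dy, dz], [rx, ry, rz]], ...]. A call has 1 to 5 rows; each row is the pose to reach, as a shift and turn from the pose measured when the call began, along the tool's axes at that moment; what a row does not reach only later rows make up. A row lasts 1/12 s, in which the tool goes at most 41.7 mm and 7.16 degrees, less where a joint would pass 70% of its speed; a pose out of reach is approached as far as the arm can. A call with a gripper value outside its range is refused whole. "hand" is the finger opening in mm, from 0 to 85.4, set as the call begins (left out, the last holds). The fingers move at their own pace and stop on an object; "force" is the grip in N (left out, the last holds). Time passes only in rows, so rows that repeat a pose let the fingers close. It gives the time, the measured TCP pose, the force and the opening at its end, in the units of the state.
- ctrl.observe(): the state, without advancing time (a new reading comes with each control period).
- imaging.snapshot(name): name is "scene" or "top" or "wrist"; returns a dict with "pixels" (400x640x3 uint8, blue, green, red), "fx", "fy", "cx", "cy" (pixels), "R" (3x3) and "t" (3): a world point X has camera coordinates R X + t; the wrist camera has in their place "mount" (4x4, takes a point from camera to tool coordinates, whose origin is the TCP and whose axes are the flange's). Camera axes: x right, y down, z forward; pixel columns grow to the right and rows downward; lengths in m; the calibration is good to about 2 mm. A picture is of the moment at which its call begins: read the wrist's pose just before it. There is no depth.
- ctrl.finish_job(): hands the job in, once; it reports no verdict.
Trained networks look in a picture, given as the dict that the camera call returned (one of the last four; its "shot" number tells which), for a name from the list of things; names that differ only in an ending like _2 or _b are one class to them, and where a whole thing is asked for, a point or a joint stands for the part that bears it (a point fixed in the world has none). Each returns a list of dicts, best first, with "confidence" (0 to 1); they miss things now and then, are a little off and sometimes report something else, mostly with a low value. They report only what shows in the picture. A call takes as long as a camera call. They do not tell look-alikes from the thing itself.
- finder.look_for(label, picture): "xy" ([column, row] in pixels, amid what is visible of it).
- finder.cut_out(label, picture): "region" (400x640 bool, what is visible of it) and "xy" ([column, row] in pixels, amid what is visible of it).
The state is a dict: "time_s": time; "joints": joint angles; "qd": joint speeds; "joint_torque": joint torques, N m; "ee_pos": TCP position; "tcp_rot": TCP orientation; "ft_force": force on the tool from outside, world axes, zero at the start; "torque": the same for the moment, N m; "gripper_width": finger opening in m.
Only numpy, scipy, OpenCV 4.12 (cv2) and the standard library are available. Lean on these libraries where they do the work, as an engineer would, in place of code of your own. Each camera call takes 0.05 s, during which the arm holds its last target.

## Working session

There is one attempt and no reset: what is moved stays moved. The work goes in short steps, Python scripts to look and compute and a tool call to move; the robot and the scene stay as the last step left them, time stands still between calls to the robot, and variables do not carry over. Pictures are saved under pics/ and viewed, and the job is handed in when it is done.

Besides the shell and the picture viewer there is one more tool, called after "Call:" in YAML: its name, and indented under it one key for each argument. play_rows: Moves the arm, as the interface text tells. Its arguments: {"type":"object","properties":{"moves":{"type":"array","items":{"type":"array"}},"hand":{"type":"number"},"force":{"type":"number"}},"required":["moves"]}

```bash
mkdir -p pics; ls; python3 - <<'E'
from plant import ctrl, imaging, finder
import cv2,numpy as np
s=ctrl.observe();print({k:np.round(v,4).tolist() for k,v in s.items()})
for n in ["scene","top"]:
    p=imaging.snapshot(n);cv2.imwrite(f"pics/{n}0.png",p["pixels"])
    print(n,p["fx"],p["fy"],p["cx"],p["cy"],np.round(p["R"],4).tolist(),np.round(p["t"],4).tolist())
    for l in ["cup_center","cup_tab","bin","rim_open_end","terminal","stapler","penpot"]:
        print(l,[(np.round(d["xy"],1).tolist(),round(d["confidence"],2)) for d in finder.look_for(l,p)])
E
```

```text
pics
{'time_s': 0.0, 'joints': [-1.3136, 0.4808, 1.5969, 0.0, 1.0651, -0.0466], 'qd': [0.0011, 0.0008, 0.0001, 0.0004, 0.0005, 0.0005], 'joint_torque': [0.0013, -95.0656, -43.0186, 0.0, 0.0124, -0.0001], 'ee_pos': [0.1944, -0.6198, 0.2307], 'tcp_rot': [-3.1042, -0.4752, 0.0002], 'ft_force': [0.3504, -1.2158, 0.6063], 'torque': [0.005, 0.0074, -0.0294], 'gripper_width': 0.0854}
scene 382.606794543224 382.606794543224 322.6230153637273 194.7714055079873 [[-0.6239, 0.7814, -0.0105], [0.5987, 0.4693, -0.6491], [-0.5023, -0.4113, -0.7606]] [0.3231, -0.2833, 1.3567]
cup_center [([249.1, 119.2], 0.8), ([272.5, 151.1], 0.78), ([309.2, 121.4], 0.65)]
cup_tab [([306.0, 122.4], 0.9), ([251.7, 118.7], 0.88), ([269.1, 147.2], 0.62)]
bin [([347.5, 244.0], 0.72)]
rim_open_end [([344.5, 247.3], 0.86)]
terminal [([194.8, 187.5], 0.95)]
stapler [([458.1, 275.3], 0.76)]
penpot [([459.8, 274.7], 0.71), ([286.8, 281.3], 0.58)]
top 443.569440222191 443.569440222191 317.9776099825272 194.40618704441758 [[-0.0108, -0.9996, -0.0258], [-0.9964, 0.0129, -0.0834], [0.0837, 0.0249, -0.9962]] [0.0556, 0.5928, 1.0455]
cup_center [([498.5, 263.2], 0.92), ([436.2, 238.7], 0.57), ([434.9, 307.0], 0.57)]
cup_tab [([432.6, 306.8], 0.9), ([434.2, 239.0], 0.78), ([494.2, 261.9], 0.59)]
bin [([275.2, 186.0], 0.69)]
rim_open_end [([275.2, 185.3], 0.71), ([433.5, 236.2], 0.7)]
terminal [([471.1, 144.0], 0.82)]
stapler [([175.8, 237.0], 0.96)]
penpot [([292.6, 113.1], 0.84)]
```

View pics/scene0.png

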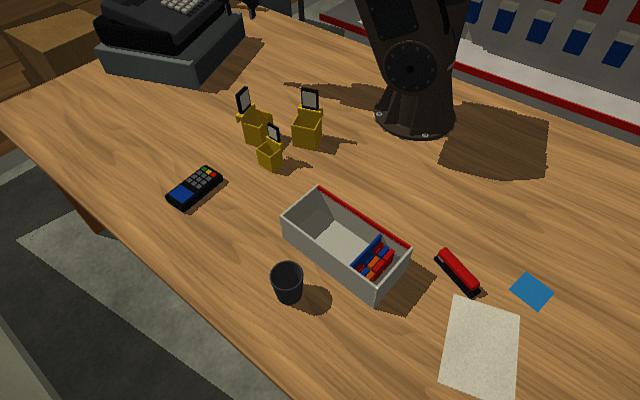

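View pics/top0.png

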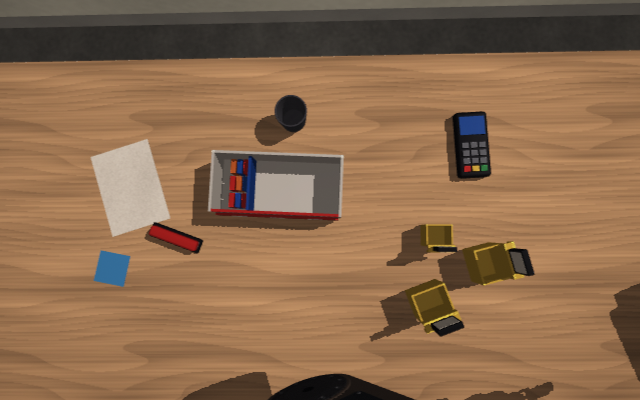

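```bash
python3 - <<'E'
import cv2
a=cv2.imread("pics/top0.png");cv2.imwrite("pics/top_crop.png",cv2.resize(a[205:345,395:545],None,fx=4,fy=4,interpolation=cv2.INTER_CUBIC))
cv2.imwrite("pics/top_bin.png",cv2.resize(a[120:270,190:360],None,fx=4,fy=4,interpolation=cv2.INTER_CUBIC))
a=cv2.imread("pics/scene0.png");cv2.imwrite("pics/scene_crop.png",cv2.resize(a[90:190,220:340],None,fx=6,fy=6,interpolation=cv2.INTER_CUBIC))
E
```

```text
(no output)
```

View pics/top_crop.png

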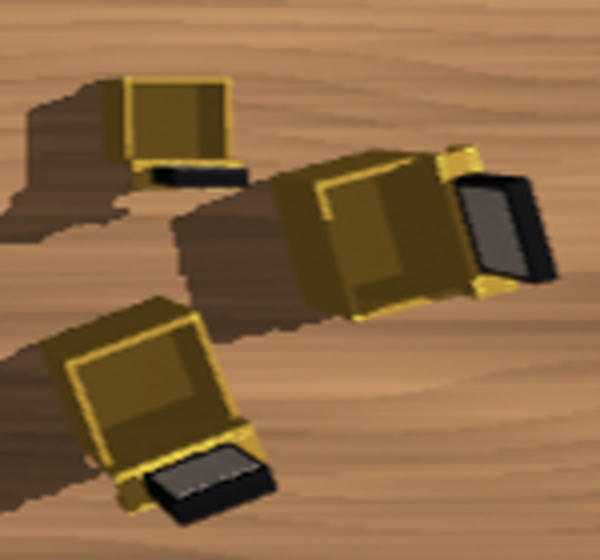

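View pics/top_bin.png

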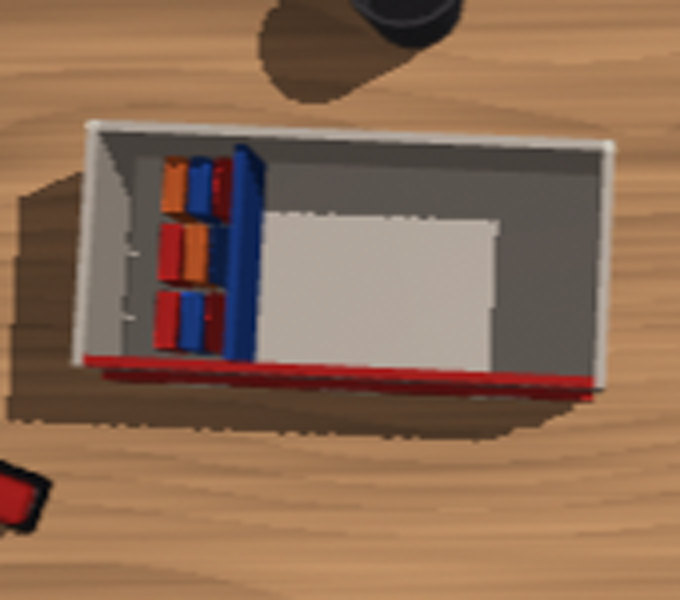

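View pics/scene_crop.png

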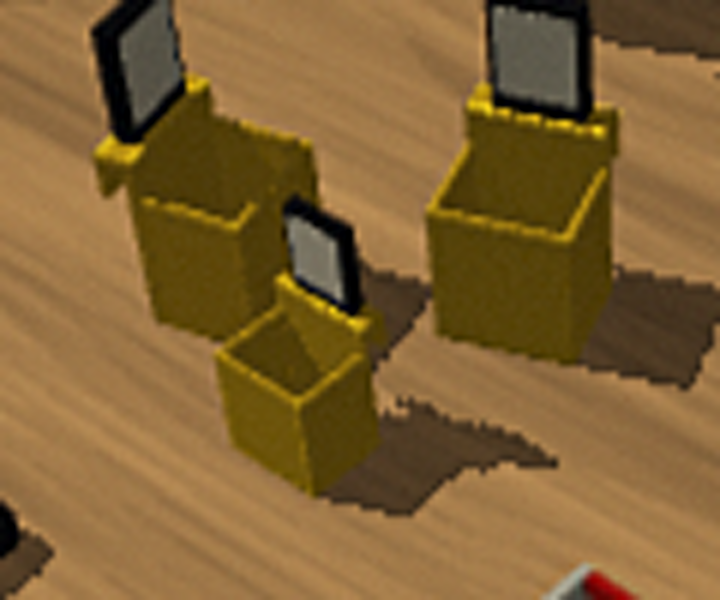

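Candidates for the cup in the top view are (439,238), (495,263) and (435,307). By size it should be the one at (439,238), seen at (270,152) in the scene view. I'll measure all three and the bin to check.

```bash
cat > h.py <<'E'
import numpy as np
TOP=dict(f=443.569440222191,c=(317.9776099825272,194.40618704441758))
def ray(p,uv,z):
    R=np.array(p["R"]);t=np.array(p["t"]);d=R.T@np.array([(uv[0]-p["cx"])/p["fx"],(uv[1]-p["cy"])/p["fy"],1]);o=-R.T@t
    return o+d*(z-o[2])/d[2]
def proj(p,X):
    c=np.asarray(X)@np.array(p["R"]).T+np.array(p["t"]);return np.c_[p["fx"]*c[:,0]/c[:,2]+p["cx"],p["fy"]*c[:,1]/c[:,2]+p["cy"]]
E
python3 - <<'E'
from plant import imaging
from h import *
import cv2
p=imaging.snapshot("top"); q=imaging.snapshot("scene")
c=lambda l:[ (395+a/4,205+b/4) for a,b in l]
b=lambda l:[ (190+a/4,120+d/4) for a,d in l]
print("small rim z.066",np.round([ray(p,u,.066) for u in c([(125,79),(232,79),(130,160),(230,160)])],4))
print("small tab top .135",np.round([ray(p,u,.135) for u in c([(153,168),(247,168),(153,186),(248,186)])],4))
print("big right rim",np.round([ray(p,u,.066) for u in c([(318,185),(357,318),(475,292)])],4))
print("big low rim",np.round([ray(p,u,.066) for u in c([(70,362),(198,315),(118,470)])],4))
print("bin outer",np.round([ray(p,u,.1) for u in b([(88,120),(614,142),(604,388),(74,366)])],4))
print("divider top .082",np.round([ray(p,u,.082) for u in b([(249,147),(251,360),(236,145),(227,358)])],4))
for n,z in (("terminal",0.03),("stapler",.02)): print
# scene: bin corners by pixels
print(np.round([ray(q,u,.1) for u in [(318,186),(281,219),(376,291),(411,248)]],4))
a=q["pixels"];cv2.imwrite("pics/scene_bin.png",cv2.resize(a[175:315,270:420],None,fx=5,fy=5,interpolation=cv2.INTER_CUBIC))
E
```

```text
small rim z.066 [[ 0.5169 -0.2003  0.066 ]
 [ 0.5162 -0.2612  0.066 ]
 [ 0.4707 -0.2017  0.066 ]
 [ 0.4701 -0.2584  0.066 ]]
small tab top .135 [[ 0.4686 -0.1987  0.135 ]
 [ 0.4681 -0.2484  0.135 ]
 [ 0.4591 -0.1984  0.135 ]
 [ 0.4586 -0.2486  0.135 ]]
big right rim [[ 0.4555 -0.3077  0.066 ]
 [ 0.3806 -0.3265  0.066 ]
 [ 0.3946 -0.3932  0.066 ]]
big low rim [[ 0.3573 -0.1643  0.066 ]
 [ 0.383  -0.2373  0.066 ]
 [ 0.2972 -0.1895  0.066 ]]
bin outer [[ 0.6919  0.2872  0.1   ]
 [ 0.6746 -0.0119  0.1   ]
 [ 0.5359 -0.0042  0.1   ]
 [ 0.5517  0.2938  0.1   ]]
divider top .082 [[0.678  0.1982 0.082 ]
 [0.5548 0.1968 0.082 ]
 [0.6793 0.2057 0.082 ]
 [0.5561 0.2106 0.082 ]]
[[5.401e-01 3.600e-03 1.000e-01]
 [6.804e-01 5.000e-04 1.000e-01]
 [6.963e-01 2.888e-01 1.000e-01]
 [5.567e-01 2.927e-01 1.000e-01]]
```

View pics/scene_bin.png

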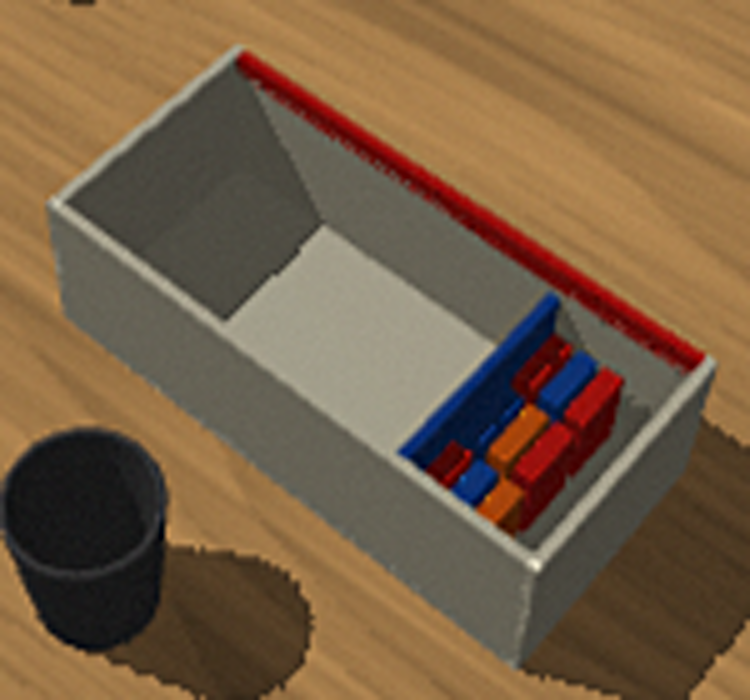

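```bash
cat >> h.py <<'E'
from scipy.spatial.transform import Rotation as Ro
def rel(s,pos,yaw):
    """yaw: world angle (deg) of tool y axis, tool pointing straight down"""
    a=np.radians(yaw); y=np.array([np.cos(a),np.sin(a),0]); z=np.array([0,0,-1.]); x=np.cross(y,z)
    Rt=np.c_[x,y,z]; R=Ro.from_rotvec(s["tcp_rot"]).as_matrix()
    return np.round(1000*R.T@(np.array(pos)-s["ee_pos"]),1).tolist(), np.round(Ro.from_matrix(R.T@Rt).as_rotvec(degrees=True),2).tolist()
E
python3 - <<'E'
from plant import ctrl,imaging
from h import *
s=ctrl.observe();print(s["time_s"]);print(rel(s,[.50,-.2285,.33],-0.7))
print(np.round(imaging.snapshot("wrist")["mount"],3).tolist())
E
```

```text
0.9
([408.7, -282.4, -98.7], [0.0, 0.0, -71.89])
[[-0.0, -0.961, -0.276, 0.07], [1.0, -0.0, -0.001, 0.001], [0.001, -0.276, 0.961, -0.142], [0.0, 0.0, 0.0, 1.0]]
```

Call:
play_rows:
  moves:
    - [[409,-282,-99],[0,0,-72]]
    - [[409,-282,-99],[0,0,-72]]
    - [[409,-282,-99],[0,0,-72]]
    - [[409,-282,-99],[0,0,-72]]
    - [[409,-282,-99],[0,0,-72]]

```text
time_s: 1.37
ee_pos: [0.321, -0.4576, 0.2724]
tcp_rot: [2.805, 1.415, 0.0]
ft_force: [1.5, -0.4, 0.7]
gripper_width: 0.0851
```

```bash
python3 - <<'E'
from plant import ctrl,imaging
from h import *
s=ctrl.observe();print(s["time_s"],s["ee_pos"],s["joints"]);print(rel(s,[.50,-.2285,.33],-0.7))
E
```

```text
1.3667 [ 0.32101204 -0.45764262  0.27242461] [-1.01337475e+00  3.11771979e-01  1.75839376e+00  7.65309460e-05
  1.07127118e+00 -3.77121592e-01]
([290.7, 7.8, -57.6], [0.01, 0.0, -35.76])
```

Call:
play_rows:
  moves:
    - [[291,8,-58],[0,0,-36]]
    - [[291,8,-58],[0,0,-36]]
    - [[291,8,-58],[0,0,-36]]
    - [[291,8,-58],[0,0,-36]]
    - [[291,8,-58],[0,0,-36]]

```text
time_s: 1.78
ee_pos: [0.4468, -0.2963, 0.3134]
tcp_rot: [2.233, 2.209, 0.0]
ft_force: [0.1, -1.1, -0.5]
gripper_width: 0.0852
```

```bash
python3 - <<'E'
from plant import ctrl,imaging
from h import *
s=ctrl.observe();print(s["time_s"],s["ee_pos"],s["joints"]);print(rel(s,[.50,-.2285,.33],-0.7))
E
```

```text
1.7833 [ 0.44678113 -0.29634885  0.31343876] [-6.42206565e-01  2.41145384e-01  1.75215821e+00 -9.77173423e-06
  1.14761131e+00 -6.31283927e-01]
([68.4, 52.5, -16.6], [0.03, 0.02, 0.07])
```

Call:
play_rows:
  moves:
    - [[68,52,-17],[0,0,0]]
    - [[68,52,-17],[0,0,0]]
    - [[68,52,-17],[0,0,0]]
    - [[68,52,-17],[0,0,0]]
  hand: 40

```text
time_s: 2.12
ee_pos: [0.5012, -0.2268, 0.3311]
tcp_rot: [2.228, 2.212, 0.001]
ft_force: [-1.3, -0.1, 0.4]
gripper_width: 0.0403
```

```bash
cat >> h.py <<'E'
def wcam(s,p):
    """convert wrist picture into world R,t"""
    R=Ro.from_rotvec(s["tcp_rot"]).as_matrix(); T=np.eye(4);T[:3,:3]=R;T[:3,3]=s["ee_pos"]
    W=np.linalg.inv(T@np.array(p["mount"])); p=dict(p);p["R"]=W[:3,:3];p["t"]=W[:3,3];return p
E
python3 - <<'E'
from plant import ctrl,imaging,finder
from h import *
import cv2
s=ctrl.observe();p0=imaging.snapshot("wrist");p=wcam(s,p0);print(s["time_s"],s["ee_pos"])
cv2.imwrite("pics/w1.png",p["pixels"])
for l in ["cup_center","cup_tab","cup_slot"]:print(l,[(np.round(d["xy"],1).tolist(),round(d["confidence"],2)) for d in finder.look_for(l,p0)])
print(proj(p,[[.4635,-.2285,.112],[.4635,-.2485,.135],[.4635,-.2085,.135]]))
E
```

```text
2.1167 [ 0.50115838 -0.22684354  0.33105713]
cup_center [([278.2, 241.0], 0.91), ([171.7, 156.3], 0.71), ([301.7, 165.8], 0.62)]
cup_tab [([304.0, 164.0], 0.87), ([272.8, 242.5], 0.82), ([172.8, 154.7], 0.7)]
cup_slot [([278.6, 239.6], 0.92), ([168.6, 153.7], 0.86), ([302.5, 166.3], 0.84), ([449.7, 220.3], 0.3)]
[[282.20044818 172.6312774 ]
 [280.80418385 194.21027453]
 [279.40296198 158.56527458]]
```

View pics/w1.png

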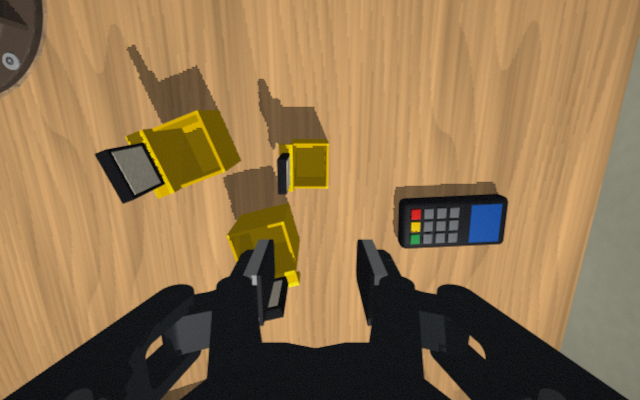

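```bash
python3 - <<'E'
import cv2
a=cv2.imread("pics/w1.png");cv2.imwrite("pics/w1c.png",cv2.resize(a[130:205,260:345],None,fx=8,fy=8,interpolation=cv2.INTER_CUBIC))
E
```

```text
(no output)
```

View pics/w1c.png

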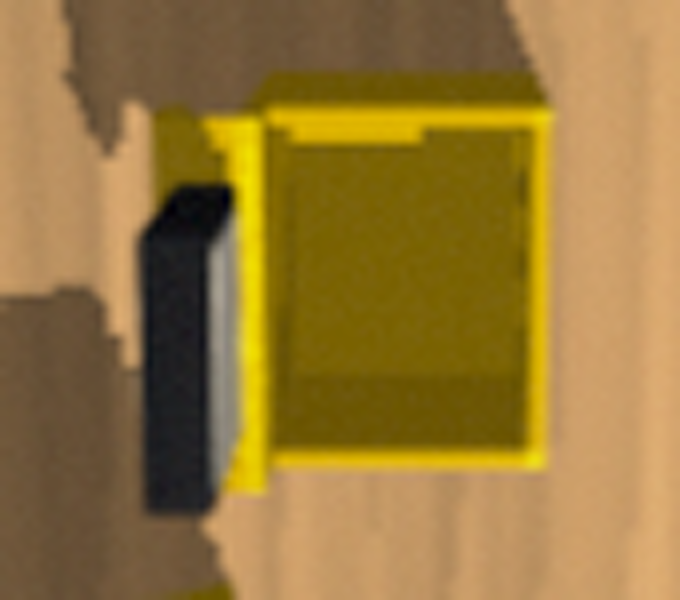

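```bash
python3 - <<'E'
from plant import ctrl,imaging
from h import *
s=ctrl.observe();p=wcam(s,imaging.snapshot("wrist"))
f=lambda l:[(260+a/8,130+b/8) for a,b in l]
print(np.round([ray(p,u,.135) for u in f([(142,235),(212,238),(145,514),(212,512)])],4))
print(np.round([ray(p,u,.066) for u in f([(552,105),(547,468),(268,468)])],4))
print(rel(s,[.464,-.2285,.20],-0.6))
print(rel(s,[.464,-.2285,.131],-0.6))
E
```

```text
[[ 0.459  -0.2119  0.135 ]
 [ 0.4685 -0.2124  0.135 ]
 [ 0.4577 -0.251   0.135 ]
 [ 0.467  -0.2508  0.135 ]]
[[ 0.5174 -0.2023  0.066 ]
 [ 0.5165 -0.2623  0.066 ]
 [ 0.4699 -0.2617  0.066 ]]
([0.9, -34.7, 130.1], [-0.01, 0.02, -0.08])
([0.9, -34.7, 199.1], [-0.01, 0.02, -0.08])
```

Call:
play_rows:
  moves:
    - [[4,-37,80],[0,0,0.3]]
    - [[4,-37,120],[0,0,0.3]]
    - [[4,-37,130],[0,0,0.3]]
    - [[4,-37,130],[0,0,0.3]]
  hand: 36
  force: 40

```text
time_s: 2.7
ee_pos: [0.4571, -0.2247, 0.1952]
tcp_rot: [-2.238, -2.195, 0.004]
ft_force: [-0.7, 0.8, -0.6]
gripper_width: 0.036
```

```bash
python3 - <<'E'
from plant import ctrl,imaging,finder
from h import *
import cv2
s=ctrl.observe();p0=imaging.snapshot("wrist");p=wcam(s,p0);print(s["time_s"],s["ee_pos"])
cv2.imwrite("pics/w2.png",p["pixels"])
print(rel(s,[.4635,-.2305,.095],-1.0))
print(proj(p,[[.4635,-.2305,.135]]))
E
```

```text
2.7 [ 0.45709904 -0.224721    0.19516188]
([-5.9, 7.2, 100.1], [-0.37, -0.17, -0.13])
[[324.2629459  223.03008169]]
```

View pics/w2.png

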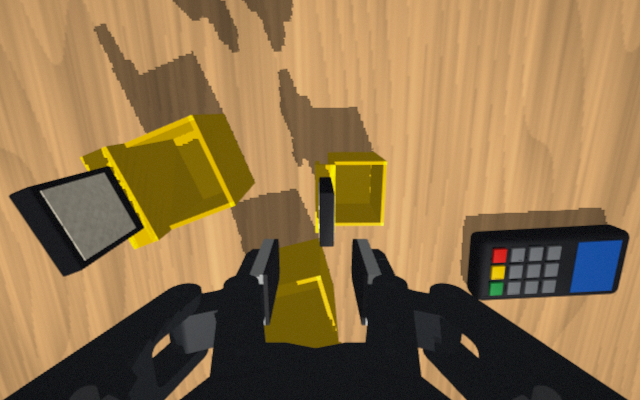

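Call:
play_rows:
  moves:
    - [[-5,7,15],[-0.3,0,0]]
    - [[-5,7,45],[-0.3,0,0]]
    - [[-5,7,75],[-0.3,0,0]]
    - [[-5,7,100],[-0.3,0,0]]
    - [[-5,7,100],[-0.3,0,0]]

```text
time_s: 3.17
ee_pos: [0.4615, -0.2294, 0.0921]
tcp_rot: [-2.239, -2.192, 0.001]
ft_force: [-2.0, 0.8, -0.8]
gripper_width: 0.0357
```

```bash
python3 - <<'E'
from plant import ctrl,imaging,finder
from h import *
import cv2
s=ctrl.observe();p0=imaging.snapshot("wrist");p=wcam(s,p0);print(s["time_s"],s["ee_pos"])
cv2.imwrite("pics/w3.png",p["pixels"])
s=ctrl.observe();print(s["ee_pos"],rel(s,[.464,-.2295,.095],-1.0))
E
```

```text
3.1667 [ 0.46149489 -0.22944579  0.09213926]
[ 0.46239836 -0.22979723  0.09423017] ([0.3, 1.6, -0.8], [-0.28, -0.28, -0.2])
```

View pics/w3.png

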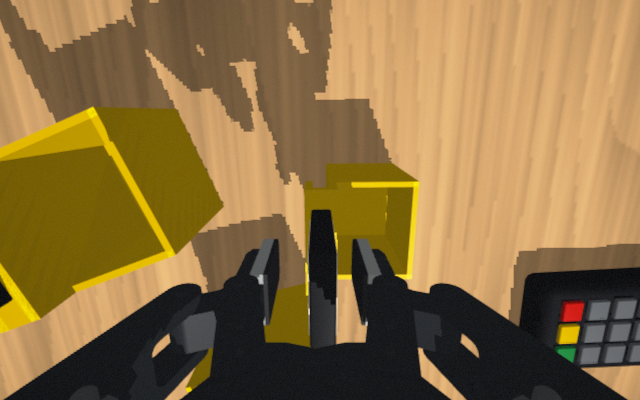

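Call:
play_rows:
  moves:
    - [[0,1,0],[-0.3,-0.3,0]]
    - [[0,1,0],[-0.3,-0.3,0]]
    - [[0,1,0],[-0.3,-0.3,0]]
    - [[0,1,0],[-0.3,-0.3,0]]
    - [[0,1,0],[-0.3,-0.3,0]]
  hand: 0
  force: 40

```text
time_s: 3.63
ee_pos: [0.4644, -0.2306, 0.096]
tcp_rot: [2.242, 2.196, 0.001]
ft_force: [-2.1, -1.0, 10.4]
gripper_width: 0.0094
```

Call:
play_rows:
  moves:
    - [[0,0,0],[0,0,0]]
    - [[0,0,0],[0,0,0]]
    - [[0,0,0],[0,0,0]]

```text
time_s: 3.88
ee_pos: [0.4648, -0.2307, 0.0967]
tcp_rot: [2.241, 2.195, 0.002]
ft_force: [-0.7, -0.4, -0.7]
gripper_width: 0.0097
```

```bash
python3 - <<'E'
from plant import ctrl,imaging,finder
from h import *
import cv2
s=ctrl.observe();p=imaging.snapshot("wrist")
cv2.imwrite("pics/w4.png",p["pixels"])
print(s["ee_pos"],s["gripper_width"],s["ft_force"],rel(s,[.464,-.2295,.26],-1.0))
E
```

```text
[ 0.46475975 -0.23072055  0.09665634] 0.009730369940007366 [-0.72745234 -0.4252645  -0.67669245] ([0.8, -0.1, -163.3], [0.22, 0.14, -0.19])
```

View pics/w4.png

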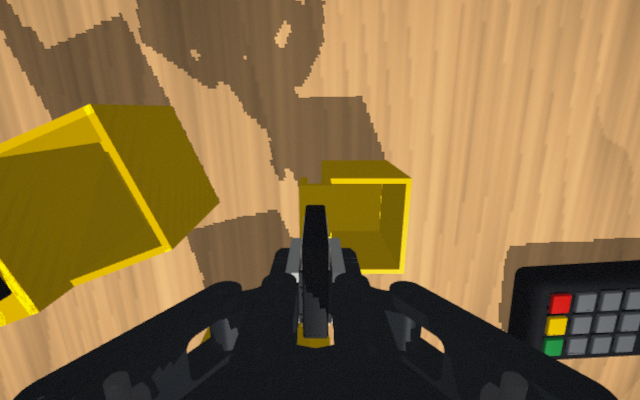

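Call:
play_rows:
  moves:
    - [[0,0,-20],[0.2,0.1,0]]
    - [[0,0,-55],[0.2,0.1,0]]
    - [[0,0,-90],[0.2,0.1,0]]
    - [[0,0,-130],[0.2,0.1,0]]
    - [[0,0,-165],[0.2,0.1,0]]

```text
time_s: 4.35
ee_pos: [0.4638, -0.2301, 0.2637]
tcp_rot: [2.244, 2.198, -0.0]
ft_force: [1.3, -0.3, -1.2]
gripper_width: 0.0096
```

```bash
python3 - <<'E'
from plant import ctrl,imaging,finder
from h import *
import cv2
p=imaging.snapshot("wrist");cv2.imwrite("pics/w5.png",p["pixels"]);q=imaging.snapshot("scene");cv2.imwrite("pics/s5.png",q["pixels"])
s=ctrl.observe()
print(p["fx"],s["time_s"],s["ee_pos"],s["gripper_width"],s["ft_force"],rel(s,[.545,.10,.29],-3.2))
E
```

```text
312.56006410973043 4.45 [ 0.46642984 -0.23154638  0.26699163] 0.009712690173100046 [ 0.34548332  0.08604251 -1.74845288] ([333.0, 71.9, -24.0], [0.44, 0.25, 2.01])
```

View pics/s5.png

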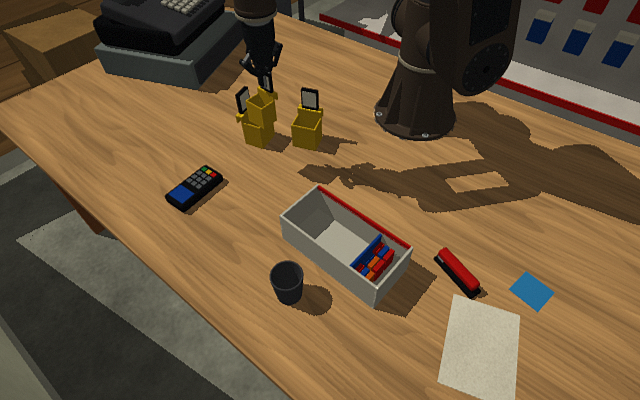

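View pics/w5.png

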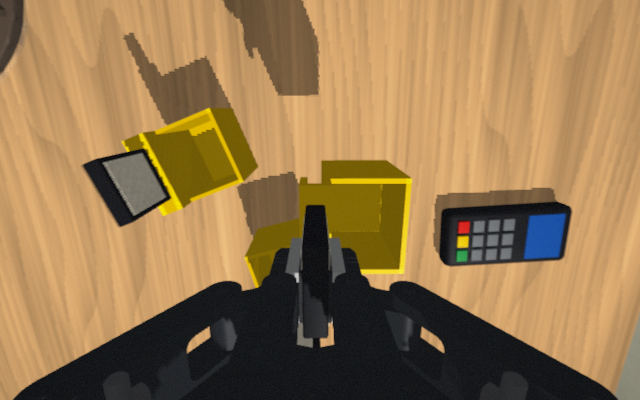

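Call:
play_rows:
  moves:
    - [[333,72,-24],[0.4,0.2,2]]
    - [[333,72,-24],[0.4,0.2,2]]
    - [[333,72,-24],[0.4,0.2,2]]
    - [[333,72,-24],[0.4,0.2,2]]
    - [[333,72,-24],[0.4,0.2,2]]

```text
time_s: 4.87
ee_pos: [0.5132, -0.0268, 0.2787]
tcp_rot: [2.282, 2.158, -0.001]
ft_force: [1.7, -0.7, -1.3]
gripper_width: 0.0096
```

```bash
python3 - <<'E'
from plant import ctrl
from h import *
s=ctrl.observe()
print(s["time_s"],s["ee_pos"],s["gripper_width"],s["ft_force"],rel(s,[.545,.10,.29],-3.2))
E
```

```text
4.8667 [ 0.51324871 -0.02676183  0.27868673] 0.009643677162013573 [ 1.74536516 -0.6913504  -1.27737002] ([128.3, 24.6, -11.4], [0.01, 0.05, -0.02])
```

Call:
play_rows:
  moves:
    - [[128,25,-11],[0,0,0]]
    - [[128,25,-11],[0,0,0]]
    - [[128,25,-11],[0,0,0]]
    - [[128,25,-11],[0,0,0]]
    - [[128,25,-11],[0,0,0]]

```text
time_s: 5.28
ee_pos: [0.5456, 0.1025, 0.2891]
tcp_rot: [2.279, 2.162, -0.001]
ft_force: [-1.0, -0.3, -1.1]
gripper_width: 0.0096
```

Call:
play_rows:
  moves:
    - [[0,0,0],[0,0,0]]
    - [[0,0,0],[0,0,0]]

```text
time_s: 5.45
ee_pos: [0.545, 0.102, 0.2886]
tcp_rot: [-2.279, -2.162, 0.002]
ft_force: [-0.7, -0.1, -0.7]
gripper_width: 0.0093
```

```bash
python3 - <<'E'
from plant import ctrl,imaging
from h import *
import cv2
s=ctrl.observe();p=imaging.snapshot("wrist");cv2.imwrite("pics/w6.png",p["pixels"])
q=imaging.snapshot("top");cv2.imwrite("pics/t6.png",q["pixels"])
print(s["time_s"],s["ee_pos"],s["ft_force"],s["qd"],rel(s,[.545,.10,.29],-3.2))
s=ctrl.observe();print(s["ee_pos"])
E
```

```text
5.45 [0.54504633 0.10200417 0.2885839 ] [-0.67731828 -0.13670665 -0.73689425] [-0.01808169 -0.00662234  0.00102911 -0.00206938  0.00127794  0.00040378] ([-2.0, 0.1, -1.4], [-0.07, 0.05, 0.19])
[0.54521187 0.10141373 0.28885332]
```

View pics/w6.png

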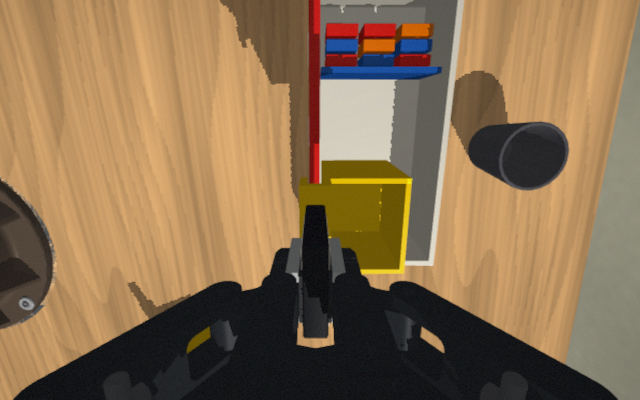

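View pics/t6.png

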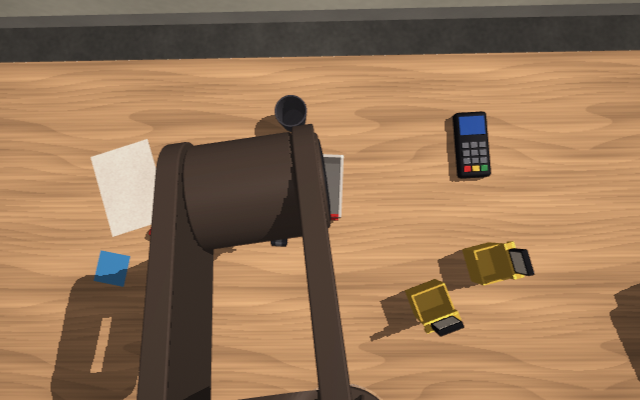

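```bash
python3 - <<'E'
import cv2
a=cv2.imread("pics/w6.png");cv2.imwrite("pics/w6c.png",cv2.resize(a[0:200,280:420],None,fx=4,fy=3,interpolation=cv2.INTER_NEAREST))
for r in (5,20,40,60,90,110,130,150,170): print(r,[tuple(int(v) for v in a[r,c]) for c in range(303,325)])
print([tuple(int(v) for v in a[r,370]) for r in range(60,85)])
print([tuple(int(v) for v in a[r,330]) for r in range(60,85)])
E
```

```text
5 [(58, 87, 113), (65, 94, 120), (64, 94, 121), (62, 92, 119), (61, 93, 118), (46, 66, 110), (10, 15, 107), (11, 16, 108), (20, 20, 111), (20, 20, 112), (20, 22, 142), (25, 25, 179), (25, 29, 194), (27, 32, 194), (25, 26, 194), (24, 31, 193), (38, 40, 184), (64, 69, 142), (84, 90, 92), (83, 89, 92), (84, 92, 94), (86, 89, 91)]
20 [(64, 93, 120), (61, 90, 117), (63, 94, 120), (63, 94, 123), (65, 95, 121), (47, 69, 111), (16, 19, 107), (14, 18, 111), (20, 22, 113), (21, 21, 112), (22, 24, 142), (24, 27, 183), (24, 26, 194), (25, 25, 194), (23, 28, 196), (28, 29, 195), (38, 42, 187), (78, 85, 152), (105, 112, 116), (105, 112, 114), (107, 114, 116), (104, 112, 115)]
40 [(62, 90, 114), (62, 92, 118), (63, 96, 121), (66, 96, 122), (75, 103, 124), (74, 89, 121), (28, 30, 109), (20, 23, 112), (22, 22, 113), (21, 21, 113), (18, 21, 110), (16, 16, 111), (19, 22, 114), (19, 22, 114), (17, 20, 112), (21, 24, 114), (46, 51, 115), (88, 95, 118), (107, 114, 116), (105, 114, 116), (108, 115, 117), (90, 96, 112)]
60 [(59, 89, 113), (62, 92, 117), (62, 92, 117), (65, 95, 121), (75, 101, 123), (71, 87,
[... 2039 characters left out ...]
7, 19), (84, 42, 17), (113, 58, 24), (160, 79, 26), (161, 83, 29), (161, 83, 31), (161, 83, 28), (161, 81, 29), (154, 78, 28), (128, 62, 20), (120, 58, 15), (119, 57, 16), (121, 60, 19), (121, 60, 19), (122, 61, 17), (144, 128, 122), (188, 201, 207), (188, 202, 207), (188, 203, 208), (185, 200, 205), (186, 202, 207)]
[(15, 18, 113), (17, 18, 112), (19, 18, 112), (20, 21, 114), (16, 14, 110), (16, 17, 105), (78, 42, 79), (129, 67, 27), (120, 61, 23), (94, 47, 14), (95, 49, 17), (95, 49, 24), (91, 48, 22), (94, 46, 15), (120, 58, 15), (121, 60, 19), (119, 58, 10), (120, 57, 17), (128, 76, 42), (156, 141, 134), (186, 201, 207), (187, 204, 208), (186, 202, 207), (185, 202, 205), (188, 203, 207)]
```

View pics/w6c.png

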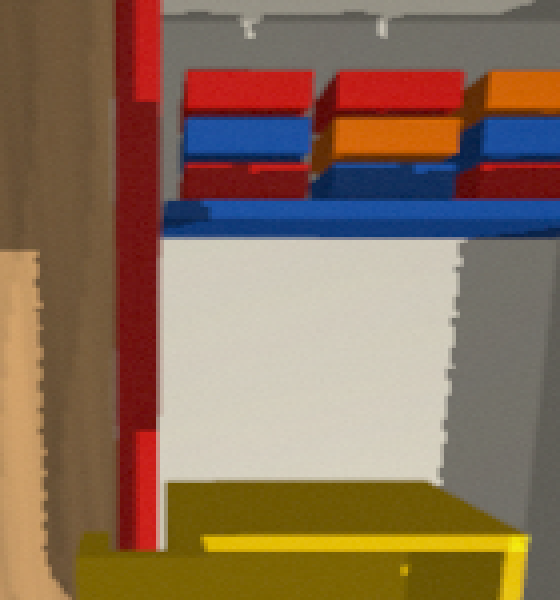

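```bash
cat > m.py <<'E'
from plant import ctrl,imaging
from h import *
E
python3 - <<'E'
from h import *
from plant import ctrl,imaging
s=ctrl.observe();p0=imaging.snapshot("wrist")
s["ee_pos"]=np.array([.5451,.1018,.2887])
p=wcam(s,p0)
for z,uv in ((.1,[(313.7,5),(313.8,170),(319.5,5),(319.5,170)]),(.082,[(370,73),(330,73.5),(370,66)])):
    print(np.round([ray(p,u,z) for u in uv],4))
R=Ro.from_rotvec(s["tcp_rot"]).as_matrix();print(np.round(R,4))
a=p["pixels"]
print([tuple(int(v) for v in a[300,c]) for c in range(294,340,2)])
# tab top face projection
tc=lambda X:(np.array(s["ee_pos"])+R@np.array(X))
print(proj(p,[tc([20,-5,-38.3])]) if 0 else proj(p,[tc(np.array(v)/1000) for v in [(20,-5,-38.3),(20,5,-38.3),(-20,-5,-38.3),(-20,5,-38.3)]]))
import cv2;cv2.imwrite("pics/w7.png",cv2.resize(a[150:360,270:420],None,fx=4,fy=3,interpolation=cv2.INTER_NEAREST)[:600])
E
```

```text
[[0.553  0.2645 0.1   ]
 [0.5445 0.1087 0.1   ]
 [0.5584 0.2642 0.1   ]
 [0.5506 0.1084 0.1   ]]
[[0.6082 0.2042 0.082 ]
 [0.5667 0.2059 0.082 ]
 [0.6082 0.2109 0.082 ]]
[[ 5.370e-02  9.986e-01 -8.000e-04]
 [ 9.986e-01 -5.370e-02 -8.000e-04]
 [-8.000e-04 -8.000e-04 -1.000e+00]]
[(26, 22, 20), (31, 30, 28), (32, 30, 30), (56, 56, 56), (45, 44, 45), (31, 28, 26), (36, 36, 33), (40, 37, 34), (40, 37, 37), (41, 39, 38), (33, 30, 32), (20, 17, 20), (17, 17, 16), (20, 24, 19), (22, 21, 17), (19, 16, 17), (18, 19, 15), (20, 18, 20), (24, 24, 21), (22, 19, 19), (28, 26, 22), (25, 20, 18), (23, 21, 17)]
[[299.32932483 250.62568588]
 [327.00266448 250.62125304]
 [300.77250657 343.06991856]
 [325.99333373 343.07158753]]
```

View pics/w7.png

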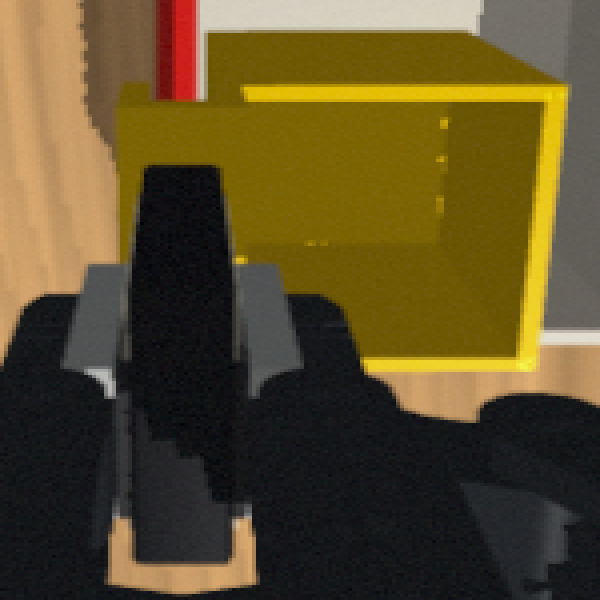

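```bash
python3 - <<'E'
from h import *
from plant import ctrl,imaging
s=ctrl.observe();p0=imaging.snapshot("wrist")
p0["R"]=np.linalg.inv(p0["mount"])[:3,:3];p0["t"]=np.linalg.inv(p0["mount"])[:3,3]
n=["tab top +y L","tab +y R","tab -y L","tab -y R","front+ (411.7,178)","front- (404,273)","lip L+ (299.3,184)"]
for k,v in zip(n,proj(p0,np.array([(20,-5,-38.3),(20,5,-38.3),(-20,-5,-38.3),(-20,5,-38.3),(30,54.5,30.7),(-30,54.5,30.7),(30,-8.5,13.7)])/1000)): print(k,v)
print(s["time_s"],s["ee_pos"])
E
```

```text
tab top +y L [299.32930698 250.62603334]
tab +y R [327.00266402 250.62159635]
tab -y L [300.77251565 343.07026878]
tab -y R [325.99335524 343.07193546]
front+ (411.7,178) [410.42958621 181.49440822]
front- (404,273) [402.33527553 276.44789287]
lip L+ (299.3,184) [297.19891695 188.83701054]
5.6 [0.54530826 0.10138636 0.28898042]
```

```bash
python3 - <<'E'
from plant import ctrl
from h import *
s=ctrl.observe()
print(rel(s,[.5475,.055,.225],-3.05),rel(s,[.5475,.055,.147],-3.05))
E
```

```text
([-46.2, 4.6, 64.1], [-0.02, 0.04, -0.04]) ([-46.1, 4.6, 142.1], [-0.02, 0.04, -0.04])
```

Call:
play_rows:
  moves:
    - [[-30,4.5,20],[0,0,0]]
    - [[-46,4.5,50],[0,0,0]]
    - [[-46,4.5,64],[0,0,0]]
    - [[-46,4.5,64],[0,0,0]]
    - [[-46,4.5,64],[0,0,0]]

```text
time_s: 6.07
ee_pos: [0.5471, 0.0546, 0.225]
tcp_rot: [-2.282, -2.159, 0.002]
ft_force: [0.1, -0.2, -1.2]
gripper_width: 0.0096
```

```bash
python3 - <<'E'
from plant import ctrl,imaging
from h import *
import cv2
s=ctrl.observe();p=imaging.snapshot("wrist")
a=p["pixels"];cv2.imwrite("pics/w8.png",a)
print(s["time_s"],s["ee_pos"],s["ft_force"],rel(s,[.5475,.055,.147],-3.05))
for r in (10,60,120,150,165):print(r,[tuple(int(v) for v in a[r,c]) for c in range(298,325)])
E
```

```text
6.0667 [0.54712603 0.05463665 0.22500811] [ 0.0683508  -0.16073821 -1.15321235] ([0.4, 0.5, 78.0], [-0.09, 0.04, -0.12])
10 [(59, 89, 113), (60, 88, 113), (61, 90, 114), (43, 66, 108), (13, 19, 105), (19, 21, 108), (14, 14, 107), (18, 20, 108), (13, 19, 139), (20, 23, 180), (23, 27, 192), (23, 28, 191), (22, 25, 191), (25, 28, 192), (25, 29, 193), (24, 28, 192), (58, 63, 169), (93, 100, 123), (110, 93, 87), (114, 54, 14), (117, 57, 18), (116, 57, 18), (117, 58, 17), (114, 54, 14), (117, 57, 18), (116, 56, 19), (115, 56, 15)]
60 [(57, 88, 113), (61, 89, 113), (59, 87, 112), (51, 74, 108), (24, 36, 102), (15, 15, 108), (14, 19, 109), (15, 18, 109), (16, 20, 121), (23, 26, 165), (24, 29, 196), (26, 30, 197), (26, 27, 197), (28, 30, 197), (24, 27, 196), (29, 32, 198), (58, 62, 171), (94, 100, 125), (106, 113, 116), (105, 112, 115), (108, 115, 117), (105, 113, 115), (106, 112, 114), (107, 114, 116), (105, 110, 113), (107, 114, 116), (105, 112, 114)]
120 [(60, 90, 116), (60, 89, 115), (58, 87, 112), (60, 86, 112), (45, 68, 108), (22, 28, 108), (19, 18, 113), (11, 14, 109), (18, 16, 110), (
[... 429 characters left out ...]
 14, 110), (16, 18, 111), (17, 19, 111), (15, 19, 110), (15, 19, 111), (12, 19, 111), (14, 14, 111), (52, 56, 120), (142, 154, 175), (187, 202, 209), (189, 203, 211), (188, 203, 210), (186, 203, 210), (189, 205, 210), (189, 204, 210), (187, 202, 208), (188, 202, 209), (188, 202, 211)]
165 [(61, 90, 114), (61, 91, 116), (60, 91, 117), (61, 91, 117), (89, 106, 121), (90, 100, 125), (16, 16, 111), (11, 15, 109), (16, 20, 109), (17, 21, 112), (7, 17, 110), (16, 19, 111), (16, 17, 110), (19, 21, 112), (6, 7, 110), (11, 15, 110), (44, 45, 111), (82, 88, 111), (106, 114, 117), (103, 112, 114), (103, 111, 116), (101, 111, 113), (96, 110, 114), (62, 98, 111), (9, 86, 108), (5, 87, 110), (0, 86, 108)]
```

View pics/w8.png

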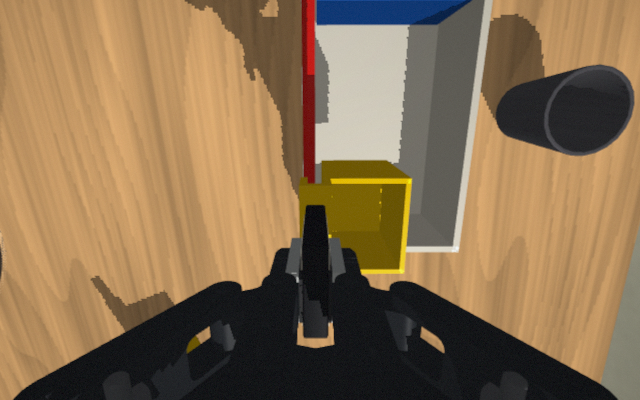

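```bash
python3 - <<'E'
from h import *
from plant import ctrl,imaging
s=ctrl.observe();p=wcam(s,imaging.snapshot("wrist"))
for uv in [(306.5,10),(314.4,10),(306.9,60),(314.5,60),(314.6,150),(314.5,165)]:
    X=ray(p,uv,.1);print(np.round(X,4),"x at y=.1086 w slope .053:",round(X[0]-(X[1]-.1086)*.053,4))
print(s["ee_pos"])
E
```

```text
[0.5497 0.1969 0.1   ] x at y=.1086 w slope .053: 0.545
[0.5557 0.1966 0.1   ] x at y=.1086 w slope .053: 0.5511
[0.5478 0.1619 0.1   ] x at y=.1086 w slope .053: 0.545
[0.5538 0.1616 0.1   ] x at y=.1086 w slope .053: 0.551
[0.55   0.0909 0.1   ] x at y=.1086 w slope .053: 0.5509
[0.5492 0.0781 0.1   ] x at y=.1086 w slope .053: 0.5508
[0.54780146 0.05502446 0.22587501]
```

Call:
play_rows:
  moves:
    - [[0,0,20],[0,0,0]]
    - [[0,0,40],[0,0,0]]
    - [[0,0,60],[0,0,0]]
    - [[0,0,75],[0,0,0]]
    - [[0,0,77],[0,0,0]]

```text
time_s: 6.58
ee_pos: [0.5478, 0.0557, 0.1483]
tcp_rot: [2.28, 2.161, -0.001]
ft_force: [-0.4, -0.4, -1.3]
gripper_width: 0.0095
```

Call:
play_rows:
  moves:
    - [[0,0,0],[0,0,0]]
    - [[0,0,0],[0,0,0]]

```text
time_s: 6.75
ee_pos: [0.5485, 0.056, 0.1495]
tcp_rot: [2.279, 2.161, 0.001]
ft_force: [0.3, 0.3, -0.5]
gripper_width: 0.0096
```

```bash
python3 - <<'E'
from plant import ctrl,imaging
from h import *
import cv2
s=ctrl.observe();p0=imaging.snapshot("wrist");p=wcam(s,p0)
a=p["pixels"];cv2.imwrite("pics/w9.png",cv2.resize(a[0:200,230:430],None,fx=4,fy=3,interpolation=cv2.INTER_NEAREST))
q=imaging.snapshot("scene");cv2.imwrite("pics/s9.png",cv2.resize(q["pixels"][110:300,250:440],None,fx=4,fy=3,interpolation=cv2.INTER_CUBIC))
print(s["time_s"],s["ee_pos"],s["ft_force"],rel(s,[.544,.055,.147],-3.05))
for r in (10,60,120,150,165):print(r,[tuple(int(v) for v in a[r,c]) for c in range(280,325)])
E
```

```text
6.75 [0.54848374 0.05598988 0.1494537 ] [ 0.26331269  0.27829434 -0.46683609] ([-1.2, -4.4, 2.4], [0.07, 0.02, 0.0])
10 [(58, 85, 113), (56, 86, 111), (58, 86, 111), (58, 85, 109), (55, 82, 107), (57, 85, 108), (55, 85, 107), (57, 87, 111), (59, 87, 115), (63, 90, 116), (63, 91, 117), (61, 90, 116), (62, 89, 116), (57, 90, 115), (52, 76, 110), (25, 38, 104), (11, 18, 108), (11, 13, 109), (7, 15, 111), (10, 19, 111), (7, 12, 130), (24, 29, 177), (25, 28, 198), (26, 32, 200), (22, 25, 199), (24, 26, 199), (23, 32, 200), (25, 28, 199), (27, 30, 201), (23, 23, 199), (22, 29, 199), (36, 40, 184), (109, 118, 164), (167, 181, 186), (186, 202, 207), (185, 200, 207), (188, 205, 209), (187, 203, 208), (187, 202, 209), (187, 201, 207), (187, 203, 207), (184, 201, 206), (187, 204, 208), (186, 202, 207), (186, 201, 207)]
60 [(57, 85, 109), (56, 84, 109), (63, 89, 113), (62, 92, 117), (63, 96, 121), (64, 96, 122), (64, 97, 121), (64, 95, 122), (66, 96, 122), (65, 97, 123), (62, 92, 118), (62, 92, 118), (61, 92, 118), (61, 92, 118), (86, 107, 126), (85, 98, 124), (26, 33, 110), (16, 21, 112), (10, 
[... 1823 characters left out ...]
, 119)]
165 [(59, 88, 112), (62, 91, 116), (60, 90, 117), (64, 95, 122), (67, 97, 123), (65, 96, 123), (63, 93, 119), (62, 91, 117), (61, 91, 116), (61, 90, 115), (61, 90, 116), (63, 92, 119), (64, 95, 120), (67, 97, 125), (68, 97, 125), (66, 95, 122), (61, 92, 117), (46, 66, 111), (12, 17, 113), (10, 16, 114), (15, 18, 115), (14, 20, 115), (11, 17, 115), (15, 20, 117), (15, 19, 116), (14, 18, 115), (13, 16, 116), (16, 18, 117), (16, 18, 116), (17, 23, 116), (19, 21, 117), (19, 22, 117), (67, 71, 113), (101, 109, 113), (110, 119, 121), (108, 118, 119), (108, 117, 119), (106, 116, 119), (107, 117, 119), (107, 117, 119), (99, 114, 120), (62, 102, 115), (8, 92, 114), (0, 90, 114), (2, 91, 115)]
```

View pics/w9.png

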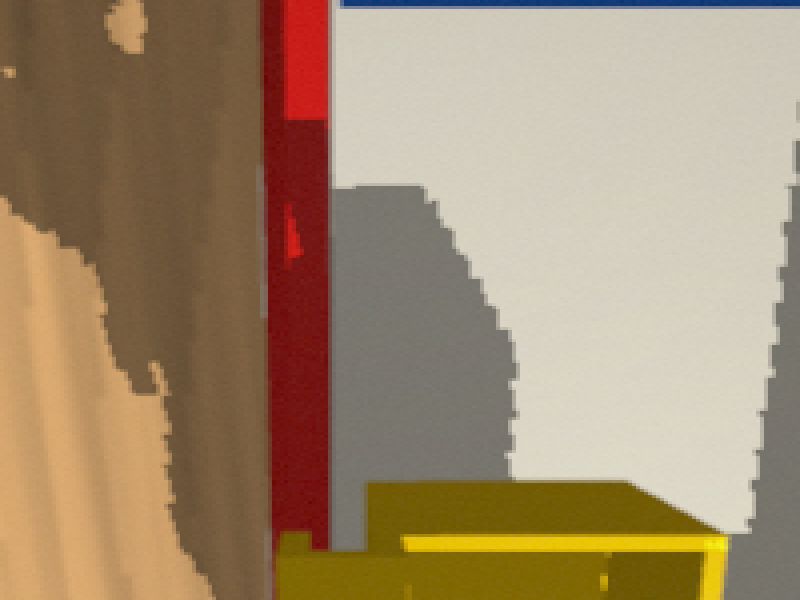

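View pics/s9.png

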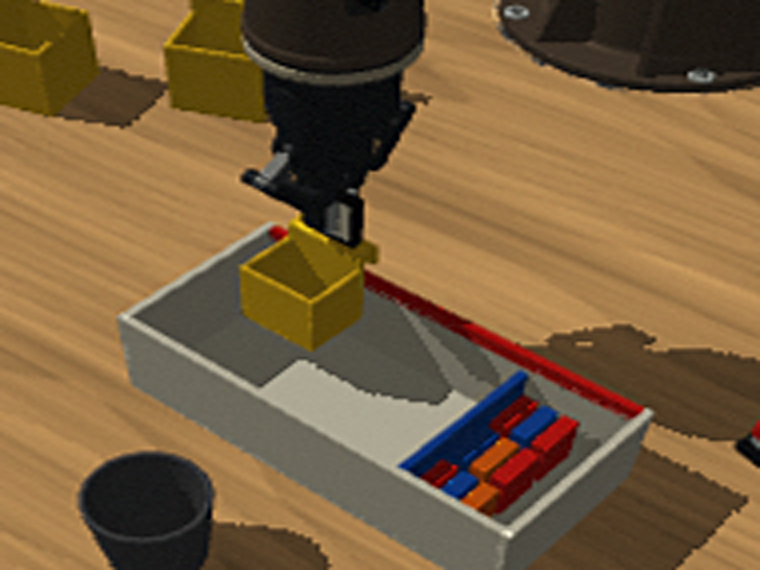

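```bash
python3 - <<'E'
from h import *
from plant import ctrl,imaging
s=ctrl.observe();p0=imaging.snapshot("wrist");p=wcam(s,p0)
for uv in [(300.8,10),(311.9,10),(312.0,60),(312.1,150),(312.1,165)]:
    X=ray(p,uv,.1);print(np.round(X,4),"x at y=.056:",round(X[0]-(X[1]-.056)*.053,4))
print(s["ee_pos"])
t=dict(p0);M=np.linalg.inv(p0["mount"]);t["R"]=M[:3,:3];t["t"]=M[:3,3]
print(proj(t,np.array([(30,-8.5,13.7),(30,-8.5,34.7),(30,-4.5,34.7)])/1000))
E
```

```text
[0.5481 0.1771 0.1   ] x at y=.056: 0.5417
[0.5541 0.1768 0.1   ] x at y=.056: 0.5477
[0.5528 0.1518 0.1   ] x at y=.056: 0.5477
[0.55   0.1012 0.1   ] x at y=.056: 0.5476
[0.5494 0.092  0.1   ] x at y=.056: 0.5475
[0.54861339 0.05586576 0.14962583]
[[297.20370078 188.83595961]
 [299.22652436 180.00352567]
 [306.15679059 180.00119967]]
```

Call:
play_rows:
  moves:
    - [[0,-2.4,0],[0,0,0]]
    - [[0,-4.8,0],[0,0,0]]
    - [[0,-4.8,0],[0,0,0]]
    - [[0,-4.8,0],[0,0,0]]

```text
time_s: 7.23
ee_pos: [0.5436, 0.056, 0.1497]
tcp_rot: [2.279, 2.16, 0.002]
ft_force: [-0.4, 0.5, -0.8]
gripper_width: 0.0098
```

```bash
python3 - <<'E'
from plant import ctrl,imaging
from h import *
import cv2
s=ctrl.observe();p0=imaging.snapshot("wrist");p=wcam(s,p0)
a=p["pixels"];cv2.imwrite("pics/w10.png",cv2.resize(a[100:200,270:350],None,fx=8,fy=6,interpolation=cv2.INTER_NEAREST))
print(s["time_s"],s["ee_pos"],s["ft_force"],rel(s,[.5437,.0555,.130],-3.05))
E
```

```text
7.2333 [0.54358456 0.05604393 0.1497435 ] [-0.39878221  0.53382085 -0.75075089] ([-0.5, 0.1, 19.7], [0.11, 0.02, -0.01])
```

View pics/w10.png

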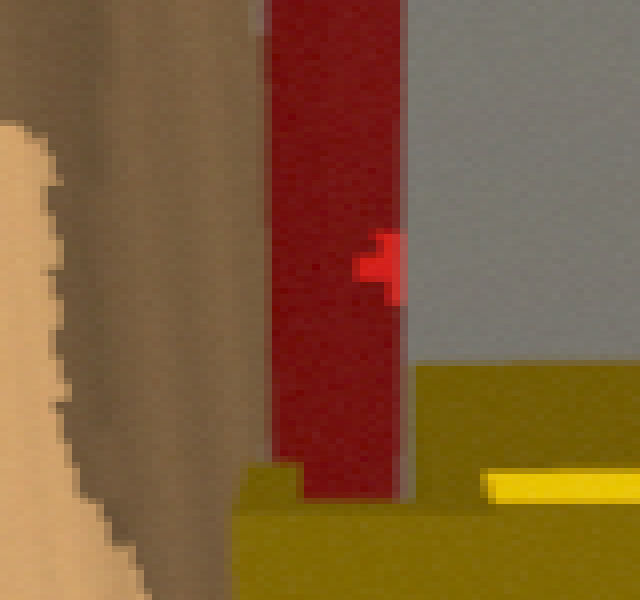

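Call:
play_rows:
  moves:
    - [[-0.3,0,5],[0,0,0]]
    - [[-0.3,0,10],[0,0,0]]
    - [[-0.3,0,15],[0,0,0]]
    - [[-0.3,0,20],[0,0,0]]
    - [[-0.3,0,20],[0,0,0]]

```text
time_s: 7.7
ee_pos: [0.543, 0.0557, 0.1283]
tcp_rot: [2.28, 2.161, -0.0]
ft_force: [-0.8, 0.3, -1.8]
gripper_width: 0.0096
```

```bash
python3 - <<'E'
from plant import ctrl,imaging
from h import *
import cv2
s=ctrl.observe();p0=imaging.snapshot("wrist");p=wcam(s,p0)
a=p["pixels"];cv2.imwrite("pics/w11.png",cv2.resize(a[100:200,270:350],None,fx=8,fy=6,interpolation=cv2.INTER_NEAREST))
s=ctrl.observe()
print(s["time_s"],s["ee_pos"],s["ft_force"],s["torque"],rel(s,[.5437,.0555,.1187],-3.05))
E
```

```text
7.75 [0.54324921 0.05570547 0.12881124] [ 0.35527878 -0.61532281 -1.61298433] [-0.03487223  0.00692992 -0.03491301] ([-0.2, 0.5, 10.1], [0.03, 0.03, -0.01])
```

View pics/w11.png

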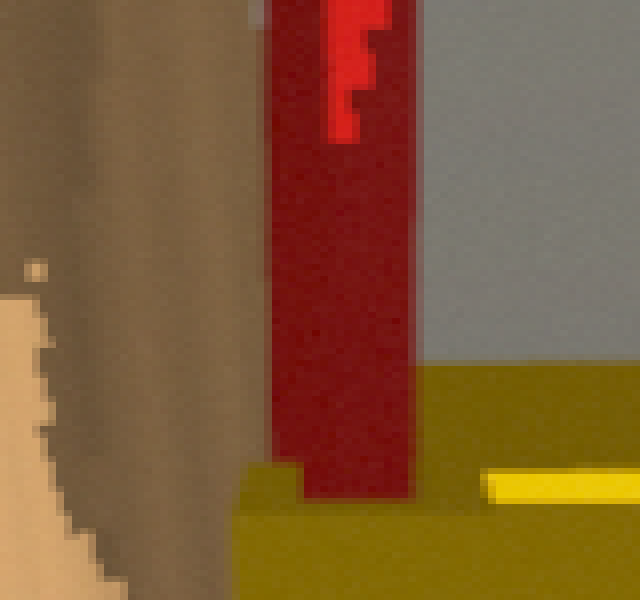

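Call:
play_rows:
  moves:
    - [[0,0.5,2],[0,0,0]]
    - [[0,0.5,4.5],[0,0,0]]
    - [[0,0.5,7],[0,0,0]]
    - [[0,0.5,9],[0,0,0]]
    - [[0,0.5,9],[0,0,0]]

```text
time_s: 8.17
ee_pos: [0.5435, 0.0557, 0.1194]
tcp_rot: [2.28, 2.161, -0.0]
ft_force: [-0.3, 0.4, -1.4]
gripper_width: 0.0092
```

```bash
python3 - <<'E'
from plant import ctrl,imaging
from h import *
s=ctrl.observe()
print(s["time_s"],s["ee_pos"],s["ft_force"],s["torque"],rel(s,[.5437,.0555,.1187],-3.05))
E
```

```text
8.1667 [0.54354647 0.05565027 0.11942093] [-0.30054999  0.3757716  -1.41855493] [-0.0606149   0.00793517  0.04852867] ([-0.1, 0.2, 0.7], [0.01, 0.03, -0.01])
```

Call:
play_rows:
  moves:
    - [[0,0,0.7],[0,0,0]]
    - [[0,0,1.2],[0,0,0]]
    - [[0,0,1.2],[0,0,0]]

```text
time_s: 8.42
ee_pos: [0.5435, 0.0557, 0.1182]
tcp_rot: [2.28, 2.161, -0.001]
ft_force: [-0.1, 0.8, -1.0]
gripper_width: 0.0093
```

Call:
play_rows:
  moves:
    - [[0,0,0],[0,0,0]]
    - [[0,0,0.5],[0,0,0]]
    - [[0,0,0.5],[0,0,0]]

```text
time_s: 8.67
ee_pos: [0.5436, 0.0557, 0.1177]
tcp_rot: [2.28, 2.161, -0.0]
ft_force: [0.2, 1.2, -0.6]
gripper_width: 0.0098
```

```bash
python3 - <<'E'
from plant import ctrl,imaging
from h import *
import cv2
s=ctrl.observe();p=imaging.snapshot("wrist")
cv2.imwrite("pics/w12.png",p["pixels"])
q=imaging.snapshot("scene");cv2.imwrite("pics/s12.png",cv2.resize(q["pixels"][110:300,250:440],None,fx=4,fy=3,interpolation=cv2.INTER_CUBIC))
print(s["time_s"],s["ee_pos"],s["ft_force"],s["torque"])
s=ctrl.observe();print(s["ft_force"])
E
```

```text
8.6667 [0.5436059  0.0556748  0.11772429] [ 0.17127683  1.15556505 -0.61937144] [-0.01563616 -0.04110469 -0.02141225]
[ 0.34063482 -0.35924481  0.26383748]
```

View pics/w12.png

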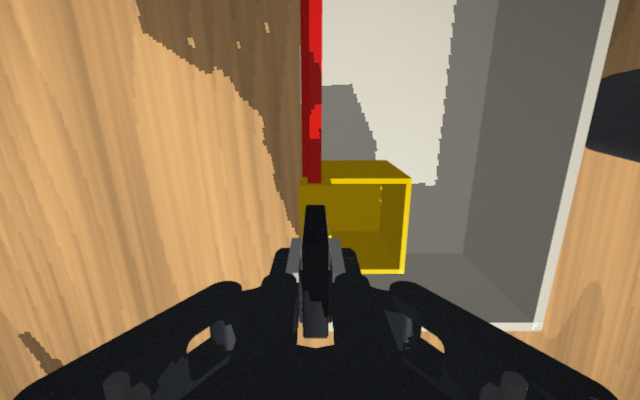

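View pics/s12.png

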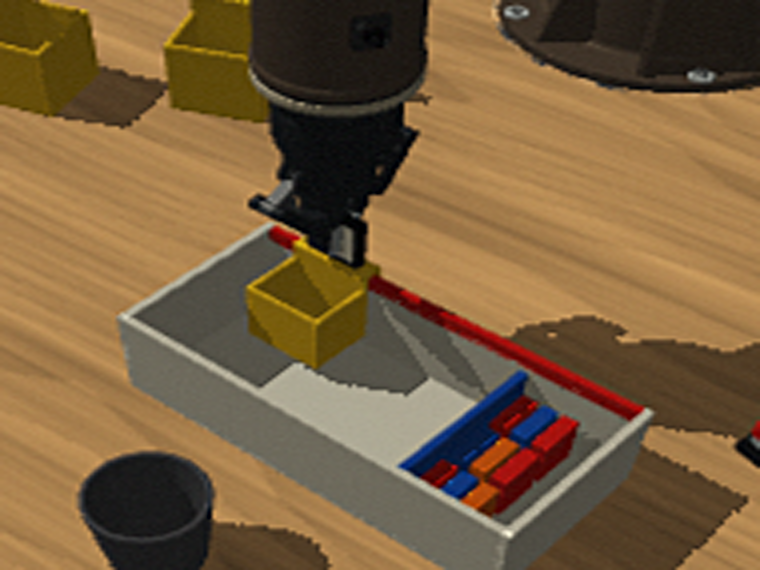

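Call:
play_rows:
  moves:
    - [[0,0,0.5],[0,0,0]]
    - [[0,0,1],[0,0,0]]
    - [[0,0,1],[0,0,0]]
    - [[0,0,1],[0,0,0]]

```text
time_s: 9.1
ee_pos: [0.5436, 0.0557, 0.1168]
tcp_rot: [2.28, 2.161, -0.0]
ft_force: [-0.3, -0.4, 1.9]
gripper_width: 0.0093
```

```bash
cat > f.py <<'E'
from plant import ctrl,imaging
from h import *
F=[];P=[]
import sys
for i in range(int(sys.argv[1]) if len(sys.argv)>1 else 4):
    s=ctrl.observe();F.append(s["ft_force"]);P.append(s["ee_pos"]);imaging.snapshot("scene")
print(s["time_s"],np.round(np.mean(P,0),4),np.round(np.mean(F,0),2),np.round(F,1).tolist(),rel(s,P[-1],-3.05)[1])
E
python3 f.py
```

```text
9.25 [0.5436 0.0557 0.1168] [-0.43 -0.12  2.2 ] [[-0.3, -0.4, 1.9], [-0.1, -0.1, 2.2], [-0.4, 0.3, 2.0], [-0.9, -0.3, 2.7]] [0.02, 0.03, -0.01]
```

Call:
play_rows:
  moves:
    - [[8,0,-0.6],[0,0,0]]
    - [[20,0,-0.6],[0,0,0]]
    - [[34,0,-0.6],[0,0,0]]
    - [[48,0,-0.6],[0,0,0]]
    - [[58,0,-0.6],[0,0,0]]

```text
time_s: 9.72
ee_pos: [0.5467, 0.1156, 0.1174]
tcp_rot: [2.279, 2.162, 0.0]
ft_force: [-0.2, -1.4, 0.7]
gripper_width: 0.0094
```

```bash
python3 f.py 2
```

```text
9.7667 [0.5468 0.1161 0.1174] [-0.46  0.62  0.69] [[-0.2, -1.4, 0.7], [-0.7, 2.6, 0.7]] [0.04, -0.0, 0.06]
```

Call:
play_rows:
  moves:
    - [[8,0,0],[0,0,0]]
    - [[18,0,0],[0,0,0]]
    - [[28,0,0],[0,0,0]]
    - [[34,0,0],[0,0,0]]
    - [[36,0,0],[0,0,0]]

```text
time_s: 10.23
ee_pos: [0.5487, 0.1527, 0.1173]
tcp_rot: [2.277, 2.164, 0.001]
ft_force: [0.3, -1.0, 1.2]
gripper_width: 0.0097
```

```bash
python3 f.py 3; python3 - <<'E'
from plant import imaging
import cv2
p=imaging.snapshot("wrist");cv2.imwrite("pics/w13.png",p["pixels"])
q=imaging.snapshot("scene");cv2.imwrite("pics/s13.png",cv2.resize(q["pixels"][150:310,270:430],None,fx=4,fy=3.5,interpolation=cv2.INTER_CUBIC))
E
```

```text
10.3333 [0.5487 0.1525 0.1173] [-0.11  0.31  0.96] [[0.3, -1.0, 1.2], [0.1, 1.4, 0.9], [-0.8, 0.6, 0.8]] [0.04, 0.0, 0.14]
```

View pics/w13.png

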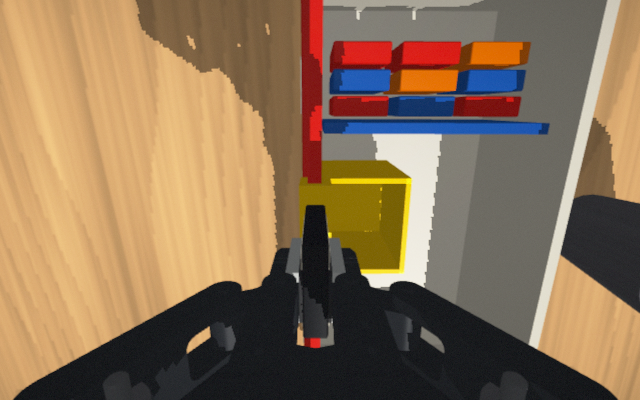

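View pics/s13.png

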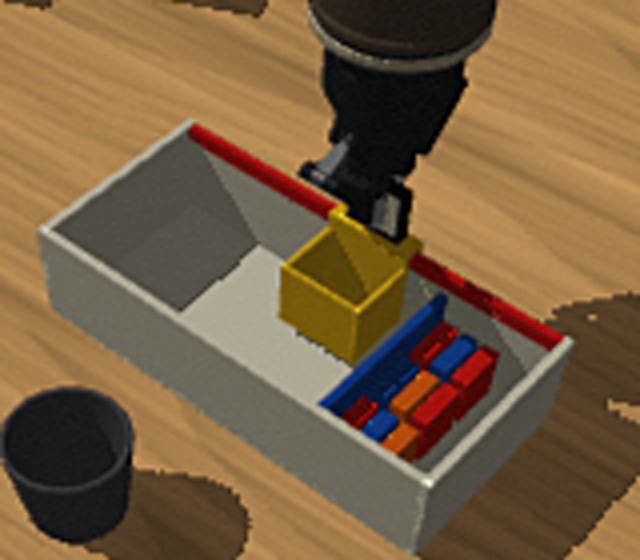

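Call:
play_rows:
  moves:
    - [[4,0,0],[0,0,0.1]]
    - [[8,0,0],[0,0,0.1]]
    - [[11,0,0],[0,0,0.1]]
    - [[13,0,0],[0,0,0.1]]
    - [[14,0,0],[0,0,0.1]]

```text
time_s: 10.9
ee_pos: [0.5494, 0.1657, 0.1173]
tcp_rot: [2.279, 2.161, 0.0]
ft_force: [0.3, -1.7, 0.3]
gripper_width: 0.0096
```

```bash
python3 f.py 3; python3 - <<'E'
from plant import imaging
import cv2
p=imaging.snapshot("wrist");cv2.imwrite("pics/w14.png",cv2.resize(p["pixels"][100:220,280:430],None,fx=5,fy=5,interpolation=cv2.INTER_CUBIC))
E
```

```text
11.0 [0.5494 0.1657 0.1173] [-0.03 -0.09  0.83] [[0.3, -1.7, 0.3], [0.0, 0.9, 1.3], [-0.4, 0.5, 0.9]] [0.04, -0.0, 0.01]
```

View pics/w14.png

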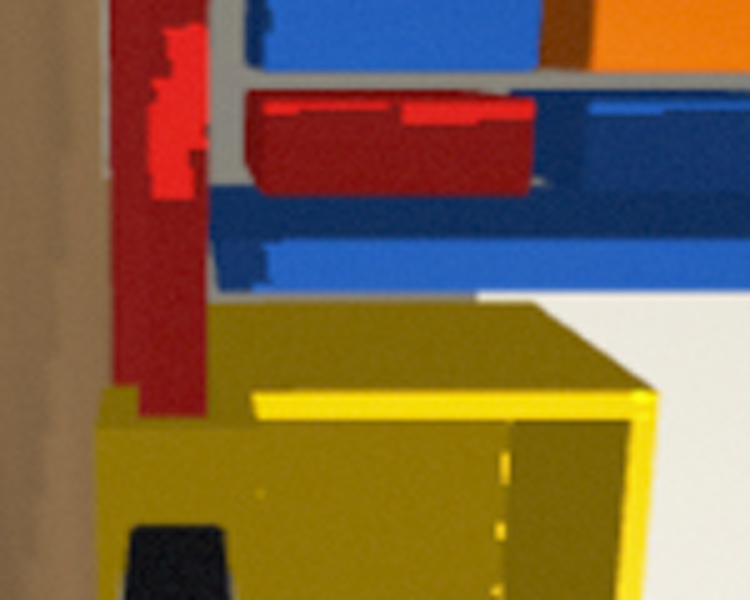

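```bash
python3 - <<'E'
from h import *
from plant import ctrl,imaging
s=ctrl.observe();p=wcam(s,imaging.snapshot("wrist"))
print(np.round([ray(p,(280+400/5,100+291/5),.082),ray(p,(280+400/5,100+391/5),.0173+.066+.003)],4), s["ee_pos"])
E
```

```text
[[0.5778 0.2066 0.082 ]
 [0.5771 0.1959 0.0863]] [0.54938937 0.1655086  0.1173616 ]
```

Call:
play_rows:
  moves:
    - [[2.5,0,0],[0,0,0]]
    - [[5,0,0],[0,0,0]]
    - [[6.5,0,0],[0,0,0]]
    - [[7.5,0,0],[0,0,0]]
    - [[7.5,0,0],[0,0,0]]

```text
time_s: 11.57
ee_pos: [0.5498, 0.1732, 0.1174]
tcp_rot: [2.279, 2.161, 0.001]
ft_force: [0.3, 0.8, 0.8]
gripper_width: 0.0095
```

```bash
python3 f.py 4; python3 - <<'E'
from plant import imaging
import cv2
p=imaging.snapshot("wrist");cv2.imwrite("pics/w15.png",cv2.resize(p["pixels"][100:220,280:430],None,fx=5,fy=5,interpolation=cv2.INTER_CUBIC))
E
```

```text
11.7167 [0.5498 0.1731 0.1174] [-0.25  0.72  0.91] [[0.3, 0.8, 0.8], [-0.2, 0.7, 0.6], [-0.5, 0.9, 1.0], [-0.6, 0.4, 1.2]] [0.04, -0.01, -0.01]
```

View pics/w15.png

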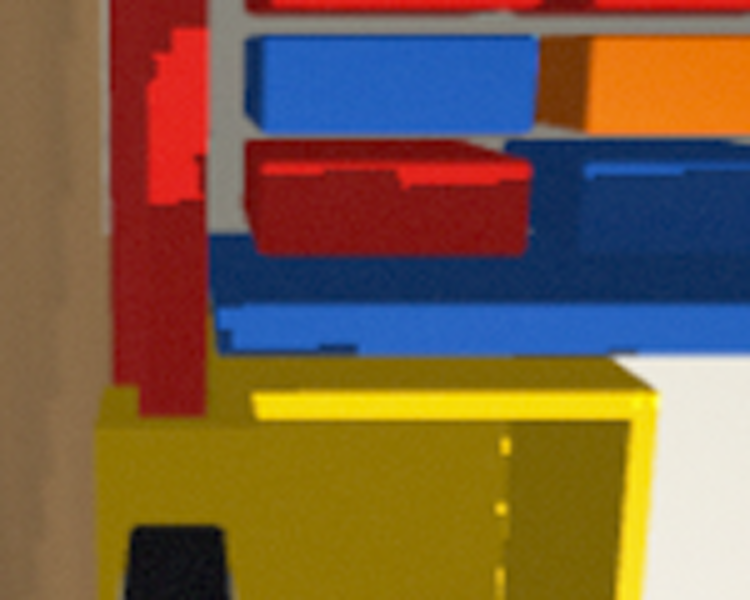

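Call:
play_rows:
  moves:
    - [[0.7,0,0],[0,0,0]]
    - [[1.4,0,0],[0,0,0]]
    - [[2,0,0],[0,0,0]]
    - [[2,0,0],[0,0,0]]

```text
time_s: 12.15
ee_pos: [0.5499, 0.175, 0.1173]
tcp_rot: [2.28, 2.161, 0.001]
ft_force: [-0.1, -0.5, 0.1]
gripper_width: 0.0097
```

```bash
python3 f.py 4
```

```text
12.3 [0.5499 0.175  0.1174] [-0.53 -0.27  0.76] [[-0.1, -0.5, 0.1], [-1.2, 0.0, 1.2], [-0.5, -0.7, 0.8], [-0.3, 0.0, 0.9]] [0.03, -0.01, -0.01]
```

Call:
play_rows:
  moves:
    - [[0.4,0,0],[0,0,0]]
    - [[0.8,0,0],[0,0,0]]
    - [[0.8,0,0],[0,0,0]]

```text
time_s: 12.6
ee_pos: [0.55, 0.1758, 0.1174]
tcp_rot: [2.28, 2.161, 0.001]
ft_force: [0.2, -0.4, 0.7]
gripper_width: 0.0094
```

```bash
python3 f.py 4
```

```text
12.75 [0.55   0.1758 0.1174] [-0.26 -0.31  0.42] [[0.2, -0.4, 0.7], [-0.2, 0.3, 1.2], [-0.8, -0.5, -0.0], [-0.2, -0.7, -0.2]] [0.04, -0.01, -0.01]
```

Call:
play_rows:
  moves:
    - [[0.3,0,0],[0,0,0]]
    - [[0.6,0,0],[0,0,0]]
    - [[0.6,0,0],[0,0,0]]

```text
time_s: 13.05
ee_pos: [0.5499, 0.1763, 0.1174]
tcp_rot: [2.28, 2.161, 0.0]
ft_force: [-0.4, -2.4, -0.1]
gripper_width: 0.0098
```

```bash
python3 f.py 4; python3 - <<'E'
from plant import imaging
import cv2
p=imaging.snapshot("wrist");cv2.imwrite("pics/w16.png",cv2.resize(p["pixels"][100:220,280:430],None,fx=5,fy=5,interpolation=cv2.INTER_CUBIC))
E
```

```text
13.2 [0.5499 0.1763 0.1174] [-0.09 -3.27  0.91] [[-0.4, -2.4, -0.1], [0.1, -3.7, 1.5], [0.2, -3.7, 0.8], [-0.3, -3.3, 1.3]] [0.03, -0.0, -0.02]
```

View pics/w16.png

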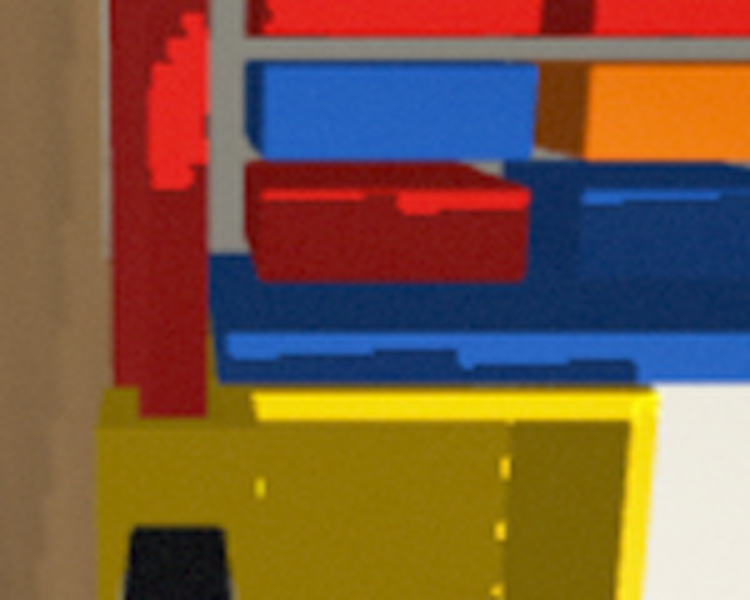

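Call:
play_rows:
  moves:
    - [[0,0,0],[0,0,0]]
    - [[0,0,0],[0,0,0]]
    - [[0,0,0],[0,0,0]]
    - [[0,0,0],[0,0,0]]
    - [[0,0,0],[0,0,0]]
  hand: 40

```text
time_s: 13.72
ee_pos: [0.55, 0.1764, 0.1174]
tcp_rot: [2.28, 2.161, 0.001]
ft_force: [0.4, -0.8, -0.2]
gripper_width: 0.04
```

```bash
python3 f.py 3; python3 - <<'E'
from plant import imaging
import cv2
p=imaging.snapshot("wrist");cv2.imwrite("pics/w17.png",p["pixels"])
E
```

```text
13.8167 [0.5499 0.1764 0.1174] [-0.08 -0.2  -0.13] [[0.4, -0.8, -0.2], [-0.4, 0.1, 0.2], [-0.3, 0.1, -0.4]] [0.03, -0.0, -0.01]
```

View pics/w17.png

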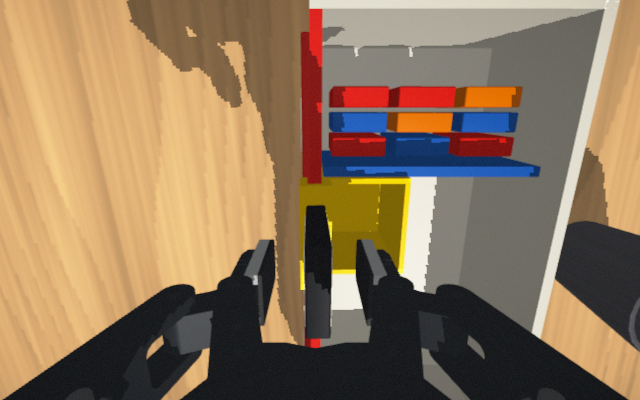

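Call:
play_rows:
  moves:
    - [[0,1,-10],[0,0,0]]
    - [[0,1,-25],[0,0,0]]
    - [[0,1,-45],[0,0,0]]
    - [[0,1,-70],[0,0,0]]
    - [[0,1,-100],[0,0,0]]

```text
time_s: 14.33
ee_pos: [0.5502, 0.1761, 0.2182]
tcp_rot: [-2.28, -2.161, 0.002]
ft_force: [0.8, 0.1, -0.1]
gripper_width: 0.0401
```

Call:
play_rows:
  moves:
    - [[-20,0,-30],[0,0,0]]
    - [[-40,0,-60],[0,0,0]]
    - [[-60,0,-80],[0,0,0]]
    - [[-60,0,-80],[0,0,0]]

```text
time_s: 14.67
ee_pos: [0.5488, 0.1139, 0.3036]
tcp_rot: [2.278, 2.157, 0.006]
ft_force: [0.8, -1.0, 1.1]
gripper_width: 0.0404
```

```bash
python3 - <<'E'
from plant import imaging,ctrl
import cv2
s=ctrl.observe();print(s["time_s"],s["ee_pos"],s["ft_force"])
p=imaging.snapshot("wrist");cv2.imwrite("pics/w18.png",p["pixels"])
q=imaging.snapshot("scene");cv2.imwrite("pics/s18.png",cv2.resize(q["pixels"][150:310,270:430],None,fx=4.5,fy=3.7,interpolation=cv2.INTER_CUBIC))
E
```

```text
14.6667 [0.54878226 0.11388896 0.30358048] [ 0.78222816 -0.97443951  1.08553799]
```

View pics/w18.png

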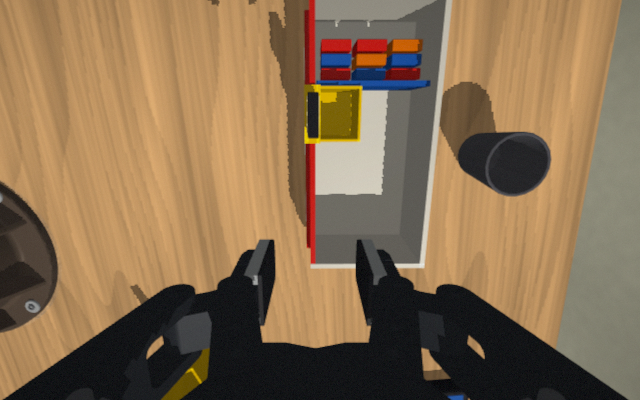

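View pics/s18.png

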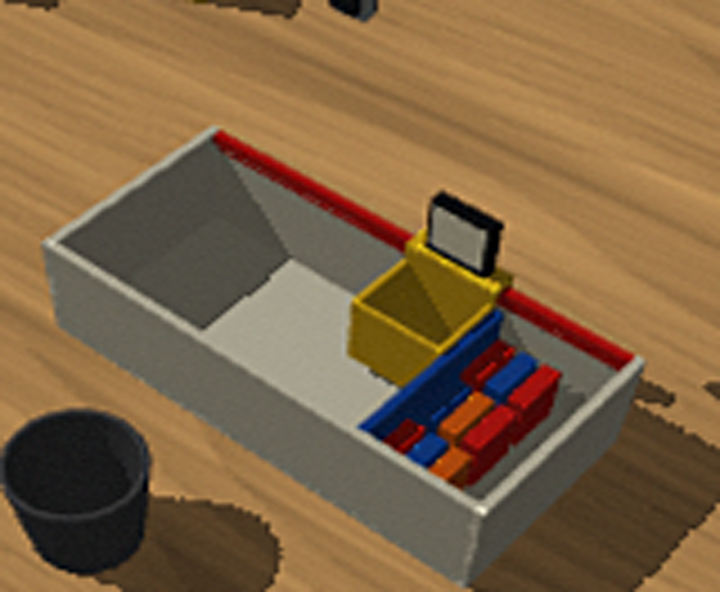

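```bash
python3 - <<'E'
import cv2
a=cv2.imread("pics/w18.png");cv2.imwrite("pics/w18c.png",cv2.resize(a[60:160,290:390],None,fx=6,fy=6,interpolation=cv2.INTER_NEAREST))
E
```

```text
(no output)
```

View pics/w18c.png

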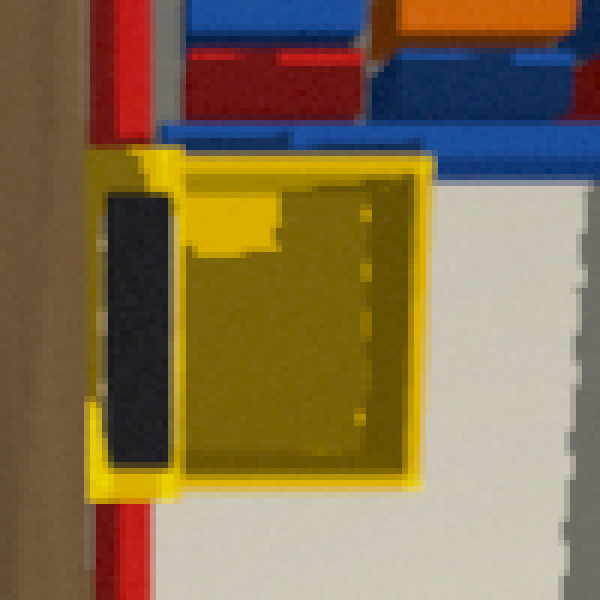

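```bash
python3 - <<'E'
from plant import ctrl
print(ctrl.finish_job())
E
```

```text
the job is handed in; nothing more can be done
None
```

I hooked the smallest yellow cup over the red-rimmed wall at the bin's empty end, slid it along the rim to the blue divider and let go. The job was handed in at about 15 s of the 58 s allowed; the hand-in gave no verdict.

- **Hooking:** I gripped the cup by its black tab and lowered it until the wrist showed about 3 N pressing on the rim, more than 100 mm clear of the divider.
- **Touching the divider:** I eased the cup along until the force along the rim jumped by about 3 N, below the 8 N at which the divider slides. I then opened the fingers and lifted straight clear.
- **Last pictures:** The cup hangs inside the bin, square to the wall and right against the divider. The divider is within about a pixel of its starting position in the scene view. I saw nothing else on the counter disturbed, but I checked only the bin area closely at the end. The arm stood clear of everything.
- **Disagreement:** The wrist camera read about 1 mm off across the wall and about 2 mm off along it, compared with the gripper. I corrected for the sideways error before lowering the cup. No other check failed.
- **Not measured:** I judged the final gap to the divider and the cup's lean by eye.

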